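# Slide a sealed sample bottle home in the retaining rack

## Robot

A 6-joint arm with a two-finger parallel gripper is mounted at the origin on the work surface. World frame = base frame: x ahead of the robot, y to its left, z up, the work surface at z = 0. Lengths are in m, angles in degrees, forces in N, time in s.
With the tool pointing down it reaches from about 0.35 to 0.725 m from the base axis. Payload 4.3 kg.
Tool frame: the origin (TCP) lies midway between the tips of the shut fingers; the grasp point (between the pads) lies 19 mm behind it; y points along the fingers, z is the direction in which the jaws open and shut, and the axes are right-handed (so a half turn about y gives the same grasp; the last joint's range is limited). The gripper opens to 85 mm and grips with 20 to 120 N. Pads are 22 mm wide; open, the fingers measure 114 mm over their backs; the gripper's body (76 mm by 85 mm) begins 54 mm behind the grasp point. The pads swing forward as they close: fully open they stand 13 mm farther back than shut.
Start: joints at [67.706, 21.618, 4.641, 73.018, 0, 83.68], TCP at [0.158, 0.553, 0.231] pointing down, gripper open.
Joint ranges: [-156.06, 156.06], [-48.1, 94.91], [-58.44, 69.94], [-101.28, 121.22], [-78.64, 73.56], [-180, 180]. Speed limits (degrees/s): [147.25, 147.25, 180, 180, 180, 180].

## Interface

Orientations are given as [roll, pitch, yaw] about the fixed x, y, z axes, in that order (R = Rz(yaw) Ry(pitch) Rx(roll)).
In Python, from bench import * gives the robot as it stands.
- The arm moves only by the tool servo_tool, never from a script. Its arguments are lists of equal length, an entry for each row: "delta_pos": the shift along the tool's x, y, z in cm, a list of three; "rotation": the turn, a rotation vector about the tool's x, y, z in degrees, a list of three; "gripper": the finger opening in cm, from 0 to 8.54. In form: {"delta_pos": [[x, y, z], ...], "rotation": [[rx, ry, rz], ...], "gripper": [gripper, ...]}. A call has 1 to 20 rows; each row is the pose to reach, as a shift and turn from the pose measured when the call began, along the tool's axes at that moment; what a row does not reach only later rows make up. A row lasts 1/8 s, in which the tool goes at most 62.5 mm and 10.7 degrees, less where a joint would pass 70% of its speed; a pose out of reach is approached as far as the arm can. A call with a gripper value outside its range is refused whole. The fingers move at their own pace and stop on an object; "force" is the grip in N (left out, the last holds). Time passes only in rows, so rows that repeat a pose let the fingers close. It gives the time, the measured TCP pose, the force and the opening at its end, in the units of the state.
- read_state(): the state, without advancing time (a new reading comes with each control period).
- get_image(name): name is "side" or "top" or "wrist"; returns (picture, depth): 420x560x3 uint8, red, green, blue; 420x560 float32, m along the optical axis (not along the pixel's ray), 0 where there is no reading.
- camera_info(name): a dict with "intrinsics" (3x3 intrinsics, pixels), "cam_to_world" (4x4, takes a point from camera to world coordinates). Camera axes: x right, y down, z forward; pixel columns grow to the right and rows downward; lengths in m; the calibration is good to about 2 mm. A picture is of the moment at which its call begins: read the wrist's pose just before it. camera_info takes no time and is no camera call; for the wrist camera it gives the pose at the moment of the call.
- job_done(): hands the job in, once; it reports no verdict.
The state is a dict: "t": time; "q": joint angles; "qd": joint speeds; "tau": joint torques, N m; "ee_pos": TCP position; "eef_rot": TCP orientation; "wrist_force": force on the tool from outside, world axes, zero at the start; "torque": the same for the moment, N m; "finger_gap": opening from 0.0 (shut) to 1.0 (fully open).
Only numpy, scipy, OpenCV 4.12 (cv2) and the standard library are available. Lean on these libraries where they do the work, as an engineer would, in place of code of your own. Each camera call takes 0.05 s, during which the arm holds its last target. There are 200 camera calls.

## Task

Put the tall amber sample bottle away in the empty middle bay of the steel rack: keep it standing and slide it along the bench, pushing low down so it does not tip, until it rests gently against the sprung stop at the back of the bay; then swing the bay's retaining bar shut across in front of it. Do not lift the bottle, do not touch its sealed blue cap, do not press the glass hard against the rack, and leave the other bottles and the jar where they stand.

Things in the scene. Friction and masses are not known exactly. Their poses are not given: they have to be found in the camera images.
- bottle: tall narrow glass sample bottle, amber with a white paper band, 60 mm diameter, straight-sided to 160 mm, then shoulder and neck; 225 mm tall over its cap; about 0.45 to 0.75 kg; takes 1.5 to 3.5 N to slide and topples if pushed high up. Origin: centre of its underside, z along its axis.
- cap: the bottle's ribbed blue screw cap, 45 mm diameter, from 196 to 225 mm above the bottle's underside, with a red seal ring below it; part of the bottle (same origin and axes as the bottle). Not to be touched.
- rack: fixed stainless rack of three bays side by side, no floor (bottles stand on the bench). Origin: on the bench, middle of the mouth of the empty middle bay; x points into the bay, y left as you look into it, z up. Posts 12 mm thick, 34 mm high at x = 0, y = +44 and -44 mm; 20 mm high dividers behind them, inner faces at y = +38 and -38 mm. Back wall 75 mm high, inner face at x = 134 mm.
- backstop: stop of the middle bay: nut on the back wall (origin at rack x 133.5, y 0, z 40 mm), steel spindle and rubber-faced pad 30 mm across, 40 mm above the bench. How far the spindle is screwed out is not measured: the pad's face stands anywhere from rack x = 70.5 to 106.5 mm. The pad gives 3 mm under a light spring (0.6 to 1 N, too weak to push the bottle back), then is solid.
- bar (a joint): angle of the middle bay's retaining bar about an upright hinge at rack x 0, y -44 mm (right post, looking in). 0 = shut, lying across the mouth along rack +y, hard end of travel; grows as it swings out of the bay (1.57: straight out along rack -x; 2.3: fully open). Stays where left; turning takes about 0.04 N m. The bar is a 10 mm round rod, axis 42 mm above the bench, 91 mm long from the hinge.
- bar_peg (a point): blue upright finger peg on the middle of the retaining bar: 10 mm thick, from the rod up to 65 mm above the bench, 44 mm from the hinge axis (this point is on the peg's axis, 60 mm above the bench).
- sample_left: bystander: green lab bottle with blue cap, 66 mm diameter, 165 mm tall, standing in the left bay seen looking in (its middle at rack y = +88 mm) behind that bay's fixed shut bar; origin at the centre of its underside
- sample_right: bystander: reddish lab bottle with blue cap, 66 mm diameter, 165 mm tall, standing in the right bay seen looking in (its middle at rack y = -88 mm) behind that bay's fixed shut bar; origin at the centre of its underside
- jar: bystander: small white jar with blue cap, 52 mm diameter, 98 mm tall, standing on the bench near the bottle; origin at the centre of its underside

How it is judged (in metres and radians):
On the way, in this order (a step that is already met when the one before it is completed fails the run):
1. the bottle stands in the middle bay against the sprung pad of the back stop (contact force between bottle and backstop above 0.3 N and x of bottle in the frame of rack above 0.035 m and angle between bottle's own z axis and vertical below 0.08 rad), for 0.2 s.
2. the retaining bar is swung shut (value of joint bar below 0.1 rad), for 0.2 s.
At the end, for the whole second after the job is handed in: The bottle stands upright (within 0.05 rad) and still on the bench inside the middle bay, its wall touching the sprung pad of the back stop (the pad's spring presses it with at least 0.3 N), and the retaining bar is shut (within 0.1 rad) (contact force between bottle and backstop above 0.3 N and x of bottle in the frame of rack above 0.035 m and angle between bottle's own z axis and vertical below 0.05 rad and linear speed of bottle below 0.01 m/s and value of joint bar below 0.1 rad).
It fails at once if the bottle tips by more than 0.2 rad (angle between bottle's own z axis and vertical above 0.2 rad).
It fails at once if the bottle is lifted by more than 15 mm (height (world z) of bottle above 0.015 m).
It fails at once if the sealed cap is touched by the robot (contact force between any of the fingers, the arm and cap above 0.5 N).
It fails at once if the glass is pressed against the rack or its stop with more than 14 N (contact force between bottle and rack above 14 N).
It fails at once if another bottle or the jar is moved by more than 10 mm (distance of any of sample_left, sample_right, jar from where it was at the start of the episode above 0.01 m).
It also fails if it takes over 61 s, if anything falls off the work surface, if the arm or the gripper's body presses on something with over 40 N, if the wrist force passes 120 N, or if a joint passes its speed limit or range.

## Working session

There is one attempt and no reset: what is moved stays moved. The work goes in short steps, Python scripts to look and compute and a tool call to move; the robot and the scene stay as the last step left them, time stands still between calls to the robot, and variables do not carry over. Pictures are saved under pics/ and viewed, about 8 in all and at most 12, crops included, and the job is handed in when it is done.

Besides the shell and the picture viewer there is one more tool, called after "Emit:" as name(argument=value, ...) on one line, values as JSON. servo_tool: Moves the arm, as the interface text tells. Its arguments: {"type":"object","properties":{"delta_pos":{"type":"array","items":{"type":"array","items":{"type":"number"}}},"rotation":{"type":"array","items":{"type":"array","items":{"type":"number"}}},"gripper":{"type":"array","items":{"type":"number"}},"force":{"type":"number"}},"required":["delta_pos","rotation","gripper"]}

```bash
mkdir -p pics; cat > h.py <<'E'
from bench import *
import numpy as np, cv2
def snap(n,f):
    im,d=get_image(n); c=camera_info(n); np.savez(f'pics/{f}.npz',im=im,d=d,K=c['intrinsics'],T=c['cam_to_world'])
    cv2.imwrite(f'pics/{f}.png',im[:,:,::-1]); return im,d,np.array(c['intrinsics']),np.array(c['cam_to_world'])
def cloud(d,K,T):
    v,u=np.indices(d.shape); P=np.stack([(u-K[0,2])/K[0,0]*d,(v-K[1,2])/K[1,1]*d,d],-1)
    return P@T[:3,:3].T+T[:3,3]
E
python3 - <<'E'
from h import *
print(read_state())
a=[]
for n in('top','side'):
    im,d,K,T=snap(n,n+'0'); print(n,K.tolist(),T.round(3).tolist(),(d>0).mean())
E
```

```text
{'t': 0.0, 'q': array([ 6.77062728e+01,  2.16609560e+01,  4.56296165e+00,  7.30176145e+01,
       -7.32630813e-05,  8.36803158e+01]), 'qd': array([-0.00442156, -0.03996176,  0.02016789, -0.01993378, -0.04079941,
        0.02096104]), 'tau': array([-2.43705908e-04, -4.63602877e+01,  2.69876450e+01,  2.07366748e-02,
       -2.36225223e-04, -6.34440767e-06]), 'ee_pos': array([0.15798745, 0.55219455, 0.23037044]), 'eef_rot': array([-9.01149144e+01,  1.26529145e-02, -1.59740556e+01]), 'wrist_force': array([ 0.25993224, -0.03978219, -0.28302884]), 'torque': array([-0.01098943,  0.00146371,  0.06214422]), 'finger_gap': 0.996094886432798}
top [[384.44323159644216, 0.0, 278.9099022759145], [0.0, 384.44323159644216, 208.2784897091297], [0.0, 0.0, 1.0]] [[0.004, -0.997, 0.074, 0.507], [-1.0, -0.003, 0.021, 0.086], [-0.021, -0.074, -0.997, 0.734], [0.0, 0.0, 0.0, 1.0]] 0.996062925170068
side [[508.58160200660933, 0.0, 277.8781475125933], [0.0, 508.58160200660933, 213.71342057171026], [0.0, 0.0, 1.0]] [[-0.824, -0.444, 0.353, 0.238], [-0.567, 0.631, -0.53, 0.557], [0.012, -0.637, -0.771, 0.737], [0.0, 0.0, 0.0, 1.0]] 0.9961607142857143
```

View pics/top0.png

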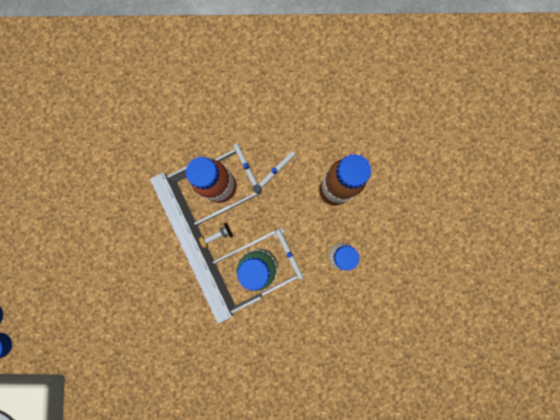

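View pics/side0.png

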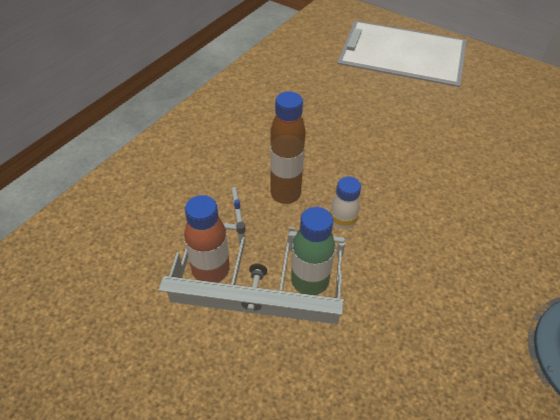

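The top view shows the bottle cap at (353,170), jar (346,257), red bottle cap (202,171), green cap (253,273), hinge (257,189), open bar tip (293,154), pad (226,230). The side view agrees with this, and the bar is open on the outer side.

```bash
python3 - <<'E'
from h import *
for n in('top','side'):
    z=np.load(f'pics/{n}0.npz'); im,d,K,T=[z[k] for k in('im','d','K','T')]; P=cloud(d,K,T)
    hsv=cv2.cvtColor(im,cv2.COLOR_RGB2HSV); m=cv2.inRange(hsv,(105,150,60),(125,255,255))
    k,l,s,c=cv2.connectedComponentsWithStats(m)
    for i in range(1,k):
        if s[i,4]<6: continue
        q=P[l==i]; zt=np.percentile(q[:,2],90); top=q[q[:,2]>zt-.006]
        print(n,c[i].round(),s[i,4],'ztop',zt.round(3),'mid', ((top.min(0)+top.max(0))/2).round(4),np.ptp(top,0).round(3))
    if n=='top':
        A=P[60:340,140:380]
        # back wall top
        q=A[(A[...,2]>.066)&(A[...,2]<.082)]; print('z-slice .066-.082',len(q))
        w=P[170:330,150:232]; w=w[(w[...,2]>.070)&(w[...,2]<.080)]
        vx,vy,x0,y0=cv2.fitLine(w[:,:2].astype(np.float32),cv2.DIST_HUBER,0,.001,.001).ravel(); print('wall',len(w),vx,vy,x0,y0)
        r=(w[:,:2]-[x0,y0])@[vx,vy]; print('len',r.min(),r.max(), 'perp',np.percentile((w[:,:2]-[x0,y0])@[-vy,vx],[2,50,98]))
        ends=[np.array([x0,y0])+t*np.array([vx,vy]) for t in(r.min(),r.max())];print('ends',ends)
        for nm,(u,v) in dict(hinge=(257,189),lpost=(279,231),pad=(226,230),nut=(204,241),tip=(292,155)).items():
            print(nm,P[v-3:v+4,u-3:u+4].reshape(-1,3)[np.argmax(P[v-3:v+4,u-3:u+4,2])].round(4))
big=cv2.resize(cv2.imread('pics/top0.png')[130:330,140:400],None,fx=3,fy=3,interpolation=cv2.INTER_CUBIC); cv2.imwrite('pics/crop0.png',big)
E
```

```text
top [353. 171.] 856 ztop 0.226 mid [0.5614 0.0307 0.4768] [0.11  0.111 0.514]
top [202. 173.] 773 ztop 0.166 mid [0.5663 0.1624 0.447 ] [0.119 0.152 0.574]
top [246. 165.] 15 ztop 0.065 mid [0.632  0.1598 0.0632] [0.006 0.005 0.005]
top [274. 170.] 16 ztop 0.065 mid [0.6238 0.1101 0.0623] [0.007 0.005 0.005]
top [346. 257.] 454 ztop 0.094 mid [0.4802 0.0273 0.411 ] [0.053 0.118 0.646]
top [289. 254.] 14 ztop 0.066 mid [0.4758 0.0816 0.0649] [0.005 0.005 0.005]
top [253. 273.] 805 ztop 0.166 mid [0.4681 0.1231 0.4469] [0.077 0.074 0.574]
top [  3. 349.] 80 ztop 0.027 mid [0.2998 0.6085 0.0252] [0.027 0.007 0.007]
z-slice .066-.082 2699
wall 2527 0.89012957 0.4557075 0.4707274 0.24323219
len -0.11707806922999153 0.15829757182401433 perp [-0.01302793  0.00036883  0.01361254]
ends [array([0.36651276, 0.18987884]), array([0.61163276, 0.31536958])]
hinge [0.5896 0.1435 0.0514]
lpost [0.5131 0.0949 0.0495]
pad [0.5143 0.1901 0.0567]
nut [0.4947 0.2384 0.0525]
tip [0.6556 0.0756 0.0481]
side [289. 100.] 313 ztop 0.226 mid [0.4257 0.268  0.4794] [0.375 0.578 0.515]
side [349. 185.] 260 ztop 0.094 mid [0.3631 0.2646 0.413 ] [0.25  0.585 0.648]
side [200. 207.] 531 ztop 0.166 mid [0.4302 0.377  0.4489] [0.384 0.36  0.576]
side [236. 201.] 10 ztop 0.065 mid [0.6217 0.1124 0.064 ] [0.007 0.004 0.007]
side [317. 219.] 555 ztop 0.166 mid [0.3544 0.3372 0.4486] [0.233 0.44  0.577]
```

View pics/crop0.png

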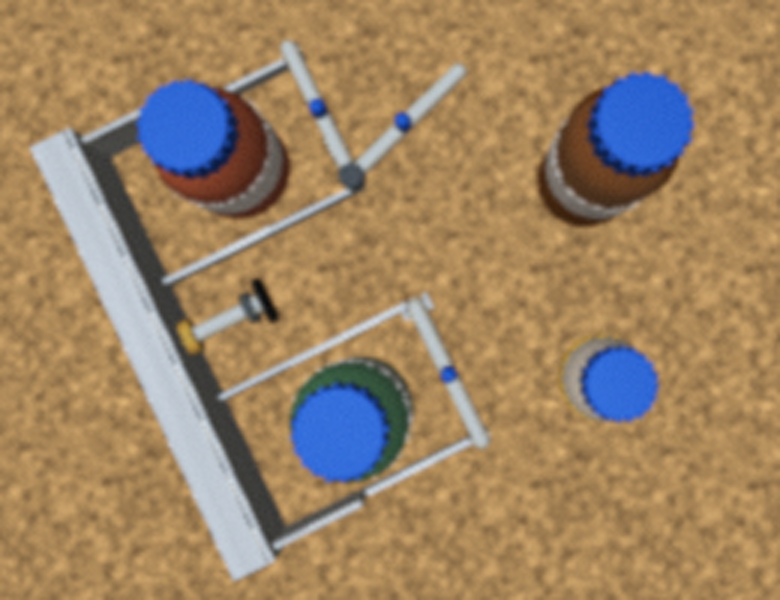

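```bash
cat >> h.py <<'E'
from scipy.spatial.transform import Rotation as R
PR=np.array([.632,.1598]); PL=np.array([.4758,.0816])
O=(PR+PL)/2; yh=(PL-PR)/np.linalg.norm(PL-PR); xh=np.array([yh[1],-yh[0]])
def rack(p): p=np.asarray(p)[...,:2]-O; return np.stack([p@xh,p@yh],-1)
def world(x,y): return O+x*xh+y*yh
def plan(pos,rpy):
    "tool delta cm and rotvec deg from the present pose"
    s=read_state(); A=R.from_euler('xyz',s['eef_rot'],degrees=True); B=R.from_euler('xyz',rpy,degrees=True) if not isinstance(rpy,R) else rpy
    return (A.inv().apply(np.array(pos)-s['ee_pos'])*100).round(2),(A.inv()*B).as_rotvec(degrees=True).round(1)
def tool(fwd,down,flip=1):
    "tool with y along horizontal dir fwd pitched down by angle, z horizontal"
    f=np.r_[fwd,0.]; y=f*np.cos(np.radians(down))-np.array([0,0,1])*np.sin(np.radians(down)); z=flip*np.r_[-fwd[1],fwd[0],0]
    return R.from_matrix(np.stack([np.cross(y,z),y,z],1))
E
python3 - <<'E'
from h import *
print('O',O,'x',xh,'y',yh)
z=np.load('pics/top0.npz'); d,K,T=z['d'],z['K'],z['T']; P=cloud(d,K,T); hsv=cv2.cvtColor(z['im'],cv2.COLOR_RGB2HSV)
m=cv2.inRange(hsv,(105,150,60),(125,255,255)); ok=d>0
for nm,(u,v,h) in dict(bottle=(353,171,.225),right=(202,173,.165),left=(253,273,.165),jar=(346,257,.098)).items():
    w=np.zeros_like(ok); w[v-25:v+26,u-25:u+26]=1; q=P[w&(m>0)&ok&(abs(P[...,2]-h)<.006)]
    c,r=cv2.minEnclosingCircle(q[:,:2].astype(np.float32)); print(nm,len(q),np.round(c,4),round(r,4),'rack',rack(np.array(c)).round(4))
A=P[212:246,212:238]; q=A[(A[...,2]>.035)&(A[...,2]<.065)]; r=rack(q); print('pad',len(q),np.percentile(r,[1,5,50],axis=0).round(4).tolist(),r.max(0))
print('nut',rack([.4947,.2384]),'hinge',rack([.5896,.1435]),'lpost',rack([.5131,.0949]),'peg',rack([.6238,.1101]))
s=read_state(); A=R.from_euler('xyz',s['eef_rot'],degrees=True); print(A.as_matrix().round(2))
for f in(1,-1):
  for dn in (45,):
    B=tool(xh,dn,f); print(f,dn,B.as_euler('xyz',degrees=True),(A.inv()*B).as_rotvec(degrees=True))
E
```

```text
O [0.5539 0.1207] x [-0.44767151  0.89419809] y [-0.89419809 -0.44767151]
bottle 819 [ 0.5957 -0.0027] 0.0225 rack [-0.129   0.0178]
right 717 [0.6029 0.2158] 0.0236 rack [ 0.0631 -0.0864]
left 753 [0.4516 0.1367] 0.0236 rack [0.0601 0.0843]
jar 286 [ 0.4726 -0.0118] 0.0195 rack [-0.0821  0.132 ]
pad 177 [[0.0784, -0.0139], [0.0786, -0.0108], [0.0892, -0.0006]] [0.11326785 0.01368756]
nut [0.13174927 0.00024559] hinge [ 0.00440584 -0.04212978] lpost [-0.00480531  0.04803321] peg [-0.04077074 -0.05775913]
[[ 0.96 -0.    0.28]
 [-0.28 -0.    0.96]
 [-0.   -1.   -0.  ]]
1 45 [-90.         -45.         116.59438849] [  51.51136132 -124.25234367  -22.73204622]
-1 45 [-90.          45.         -63.40561151] [18.70270941 44.87444996 42.38078758]
```

```bash
python3 - <<'E'
from h import *
p=world(-.205,.018); print(p); print(plan(np.r_[p,.31],tool(xh,45,-1)))
print((tool(xh,45,-1).as_matrix()).round(3))
E
```

```text
[ 0.62957709 -0.07066869]
(array([ 62.48,  -7.88, -46.92]), array([18.7, 44.9, 42.4]))
[[ 0.317 -0.317  0.894]
 [-0.632  0.632  0.448]
 [-0.707 -0.707 -0.   ]]
```

Emit:
servo_tool(delta_pos=[[31, -7.9, -23], [62.5, -7.9, -46.9], [62.5, -7.9, -46.9], [62.5, -7.9, -46.9], [62.5, -7.9, -46.9], [62.5, -7.9, -46.9], [62.5, -7.9, -46.9], [62.5, -7.9, -46.9], [62.5, -7.9, -46.9], [62.5, -7.9, -46.9], [62.5, -7.9, -46.9], [62.5, -7.9, -46.9], [62.5, -7.9, -46.9], [62.5, -7.9, -46.9], [62.5, -7.9, -46.9], [62.5, -7.9, -46.9], [62.5, -7.9, -46.9]], rotation=[[0, 0, 0], [0, 0, 0], [0, 0, 0], [0, 0, 0], [0, 0, 0], [0, 0, 0], [9, 22, 21], [18.7, 44.9, 42.4], [18.7, 44.9, 42.4], [18.7, 44.9, 42.4], [18.7, 44.9, 42.4], [18.7, 44.9, 42.4], [18.7, 44.9, 42.4], [18.7, 44.9, 42.4], [18.7, 44.9, 42.4], [18.7, 44.9, 42.4], [18.7, 44.9, 42.4]], gripper=[3, 3, 3, 3, 3, 3, 3, 3, 3, 3, 3, 3, 3, 3, 3, 3, 3], force=20)

```text
t: 2.22
ee_pos: [0.5866, -0.0435, 0.2724]
eef_rot: [-87.2, 42.4, -63.3]
wrist_force: [-0.7, 0.8, 0.1]
finger_gap: 0.354
```

```bash
python3 - <<'E'
from h import *
s=read_state(); print(s['t'],s['q'].round(1),s['ee_pos'],s['eef_rot'],s['finger_gap'],s['wrist_force'])
p=world(-.205,.018); print(plan(np.r_[p,.03],tool(xh,45,-1)))
E
```

```text
2.225 [-24.7  52.6  49.9 121.2  27.3  31.2] [ 0.58657321 -0.04350965  0.2724217 ] [-87.1873854   42.40925946 -63.3082787 ] 0.35425445237288034 [-0.69344466  0.7836987   0.06164809]
(array([19.57, 15.07,  1.88]), array([-2.7,  0.1,  2.6]))
```

```bash
python3 - <<'E'
from h import *
B=tool(xh,45,-1)
print(rack(read_state()['ee_pos']))
for x,z in((-.205,.24),(-.21,.15),(-.205,.03)): print(plan(np.r_[world(x,.018),z],B))
E
```

```text
[-0.16146282  0.04429566]
(array([ 5.4 , -0.42,  2.65]), array([-2.7,  0.1,  2.6]))
(array([11.84,  5.88,  2.34]), array([-2.7,  0.1,  2.6]))
(array([19.57, 15.07,  1.88]), array([-2.7,  0.1,  2.6]))
```

Emit:
servo_tool(delta_pos=[[5.4, -0.4, 2.6], [5.4, -0.4, 2.6], [5.4, -0.4, 2.6], [8.5, 2.8, 2.5], [11.8, 5.9, 2.3], [11.8, 5.9, 2.3], [11.8, 5.9, 2.3]], rotation=[[-2.7, 0, 2.6], [-2.7, 0, 2.6], [-2.7, 0, 2.6], [-2.7, 0, 2.6], [-2.7, 0, 2.6], [-2.7, 0, 2.6], [-2.7, 0, 2.6]], gripper=[3, 3, 3, 3, 3, 3, 3])

```text
t: 3.1
ee_pos: [0.625, -0.0713, 0.1504]
eef_rot: [-89.2, 44.5, -63.0]
wrist_force: [-0.8, 0.3, 0.9]
finger_gap: 0.35
```

```bash
python3 - <<'E'
from h import *
s=read_state(); print(s['t'],s['q'].round(1),s['ee_pos'],s['eef_rot'],s['finger_gap'],rack(s['ee_pos']))
B=tool(xh,45,-1)
for x,z in((-.205,.03),): print(plan(np.r_[world(x,.018),z],B))
E
```

```text
3.1 [-25.1  67.5  61.4 121.2  26.2  29.3] [ 0.62504732 -0.07130266  0.15044075] [-89.20144403  44.4624578  -63.04613897] 0.35029651364807896 [-0.20353904  0.02233432]
(array([8.54, 8.5 , 0.31]), array([-0.5,  0.3,  0.5]))
```

Emit:
servo_tool(delta_pos=[[4, 4, 0.3], [8.5, 8.5, 0.3], [8.5, 8.5, 0.3], [8.5, 8.5, 0.3], [8.5, 8.5, 0.3]], rotation=[[-0.5, 0.3, 0.5], [-0.5, 0.3, 0.5], [-0.5, 0.3, 0.5], [-0.5, 0.3, 0.5], [-0.5, 0.3, 0.5]], gripper=[3, 3, 3, 3, 3])

```text
t: 3.72
ee_pos: [0.631, -0.0711, 0.0343]
eef_rot: [-89.7, 44.7, -63.3]
wrist_force: [0.5, 0.5, -0.4]
finger_gap: 0.351
```

```bash
python3 - <<'E'
from h import *
s=read_state(); print(s['t'],s['q'].round(1),s['ee_pos'],s['eef_rot'],s['finger_gap'],rack(s['ee_pos']))
B=tool(xh,45,-1)
print(plan(np.r_[world(-.205,.018),.03],B))
snap('wrist','w1'); snap('side','s1')
a=np.hstack([cv2.imread('pics/w1.png'),cv2.imread('pics/s1.png')]); cv2.imwrite('pics/ws1.png',cv2.resize(a,(800,300)))
E
```

```text
3.725 [-24.8  71.   51.9 108.5  26.2  29.5] [ 0.63102918 -0.07111663  0.03431096] [-89.66984341  44.70516139 -63.25257261] 0.3512911232027329 [-0.2060506   0.01690208]
(array([ 0.23,  0.38, -0.11]), array([-0.2,  0.1,  0.3]))
```

View pics/ws1.png

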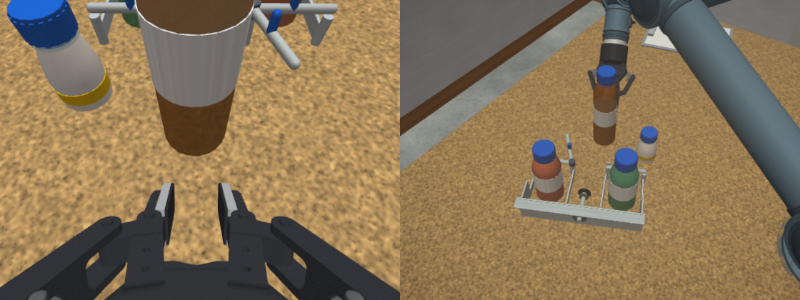

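Wrist view (left half): the bottle base sits at about (195,150), centred between the fingertips at (168,190) and (225,190). The side view shows the arm clear of the other items. Starting the low push.

Emit:
servo_tool(delta_pos=[[-0.5, 0.9, 0], [-1.2, 1.6, 0], [-1.9, 2.3, 0], [-2.6, 3.0, 0], [-3.0, 3.4, 0], [-3.3, 3.7, 0.1], [-3.8, 4.2, 0.25], [-4.2, 4.6, 0.4], [-4.6, 5.0, 0.55], [-5.0, 5.4, 0.7], [-5.5, 5.9, 0.85], [-5.9, 6.3, 1.0], [-6.3, 6.7, 1.15], [-6.7, 7.1, 1.3], [-7.2, 7.6, 1.45], [-7.6, 8.0, 1.6], [-7.9, 8.3, 1.7], [-7.9, 8.3, 1.7]], rotation=[[0, 0, 0], [0, 0, 0], [0, 0, 0], [0, 0, 0], [0, 0, 0], [0, 0, 0], [0, 0, 0], [0, 0, 0], [0, 0, 0], [0, 0, 0], [0, 0, 0], [0, 0, 0], [0, 0, 0], [0, 0, 0], [0, 0, 0], [0, 0, 0], [0, 0, 0], [0, 0, 0]], gripper=[3, 3, 3, 3, 3, 3, 3, 3, 3, 3, 3, 3, 3, 3, 3, 3, 3, 3])

```text
t: 6.08
ee_pos: [0.5944, 0.0397, 0.0297]
eef_rot: [-89.8, 44.8, -63.3]
wrist_force: [-0.8, 0.1, -0.8]
finger_gap: 0.352
```

```bash
cat >> h.py <<'E'
def caps(n):
    im,d,K,T=snap('top',n); P=cloud(d,K,T); m=cv2.inRange(cv2.cvtColor(im,cv2.COLOR_RGB2HSV),(105,150,60),(125,255,255)); ok=(d>0)&(m>0)
    k,l,s,_=cv2.connectedComponentsWithStats(ok.astype(np.uint8))
    for i in range(1,k):
        if s[i,4]<8: continue
        q=P[l==i]; z=np.percentile(q[:,2],80); q=q[abs(q[:,2]-z)<.006]
        c,r=cv2.minEnclosingCircle(q[:,:2].astype(np.float32)); print(s[i,4],'z',z.round(3),'r',round(r,4),'rack mm',(rack(np.array(c))*1e3).round(1))
    st=read_state(); print('t',st['t'],'tcp rack',(rack(st['ee_pos'])*1e3).round(1),st['ee_pos'][2].round(4),st['eef_rot'].round(1),'F rack x,y,z',np.r_[st['wrist_force'][:2]@xh,st['wrist_force'][:2]@yh,st['wrist_force'][2]].round(2))
E
python3 -c "
from h import *
caps('t2')"
```

```text
768 z 0.165 r 0.0234 rack mm [ 63.3 -86.7]
15 z 0.064 r 0.0021 rack mm [  0.  -85.3]
823 z 0.225 r 0.0221 rack mm [-59.9   0.5]
16 z 0.065 r 0.0034 rack mm [-40.7 -57.6]
800 z 0.165 r 0.0236 rack mm [60.1 84.3]
20 z 0.007 r 0.0102 rack mm [540.9 -51.3]
196 z 0.023 r 0.0172 rack mm [552.6   4.4]
t 6.125 tcp rack [-90.7   0.1] 0.0296 [-89.8  44.8 -63.3] F rack x,y,z [-0.19 -0.15 -0.67]
```

View pics/t2.png

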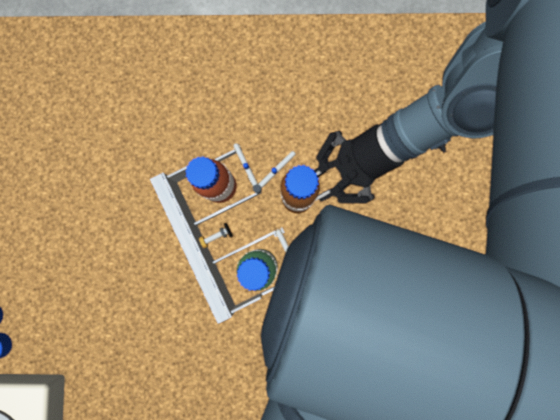

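The top view shows the bottle standing ahead of the fingers with its cap at (301,182), aligned with the bay. The bar is still open at (275,171) and the arm is well above the items. Continuing straight in.

Emit:
servo_tool(delta_pos=[[-0.4, 0.4, 0], [-0.8, 0.8, 0], [-1.3, 1.3, 0], [-1.7, 1.7, 0], [-2.1, 2.1, 0], [-2.5, 2.5, 0], [-3.0, 3.0, 0], [-3.4, 3.4, 0], [-3.8, 3.8, 0], [-4.2, 4.2, 0], [-4.6, 4.6, 0], [-5.0, 5.0, 0], [-5.5, 5.5, 0], [-5.9, 5.9, 0], [-6.3, 6.3, 0], [-6.7, 6.7, 0], [-7.0, 7.0, 0], [-7.1, 7.1, 0], [-7.1, 7.1, 0]], rotation=[[0, 0, 0], [0, 0, 0], [0, 0, 0], [0, 0, 0], [0, 0, 0], [0, 0, 0], [0, 0, 0], [0, 0, 0], [0, 0, 0], [0, 0, 0], [0, 0, 0], [0, 0, 0], [0, 0, 0], [0, 0, 0], [0, 0, 0], [0, 0, 0], [0, 0, 0], [0, 0, 0], [0, 0, 0]], gripper=[3, 3, 3, 3, 3, 3, 3, 3, 3, 3, 3, 3, 3, 3, 3, 3, 3, 3, 3])

```text
t: 8.5
ee_pos: [0.5494, 0.1296, 0.0293]
eef_rot: [-89.8, 44.8, -63.3]
wrist_force: [0.3, -0.6, -0.0]
finger_gap: 0.353
```

```bash
python3 -c "
from h import *
caps('t3'); snap('side','s3')
a=cv2.imread('pics/t3.png')[130:330,140:400]; b=cv2.imread('pics/s3.png')[150:350,140:400]
cv2.imwrite('pics/ts3.png',cv2.resize(np.hstack([a,b]),(800,308),interpolation=cv2.INTER_CUBIC))"
```

```text
765 z 0.165 r 0.0235 rack mm [ 63.2 -87.1]
14 z 0.065 r 0.0029 rack mm [  0.  -86.8]
830 z 0.225 r 0.0222 rack mm [40.1 -0.1]
446 z 0.093 r 0.0199 rack mm [-82.3 132. ]
14 z 0.065 r 0.0032 rack mm [ 0.4 88.1]
800 z 0.165 r 0.0236 rack mm [60.  84.4]
20 z 0.008 r 0.0103 rack mm [541.  -51.4]
197 z 0.023 r 0.0172 rack mm [554.    4.2]
t 8.55 tcp rack [10.   0.1] 0.0293 [-89.8  44.8 -63.3] F rack x,y,z [-0.18 -0.37 -0.38]
```

View pics/ts3.png

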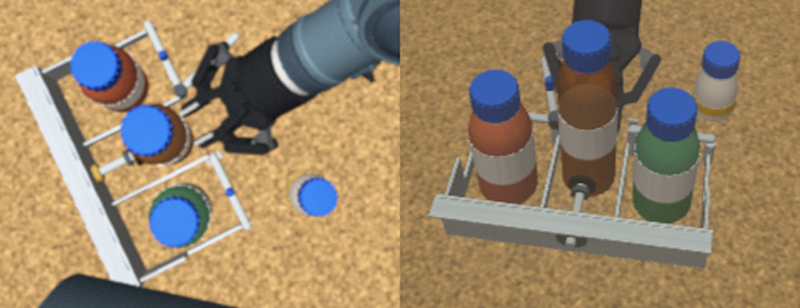

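The bottle is upright in the bay at x = 40 mm, with the pad just behind it. Creeping in while watching the force.

Emit:
servo_tool(delta_pos=[[-0.1, 0.1, 0], [-0.2, 0.2, 0], [-0.3, 0.3, 0], [-0.4, 0.4, 0]], rotation=[[0, 0, 0], [0, 0, 0], [0, 0, 0], [0, 0, 0]], gripper=[3, 3, 3, 3])

```text
t: 9.1
ee_pos: [0.5468, 0.1346, 0.0292]
eef_rot: [-89.8, 44.8, -63.3]
wrist_force: [0.8, -2.1, 0.3]
finger_gap: 0.352
```

Emit:
servo_tool(delta_pos=[[-0.1, 0.1, 0]], rotation=[[0, 0, 0]], gripper=[3])

```text
t: 9.22
ee_pos: [0.5462, 0.136, 0.0292]
eef_rot: [-89.8, 44.8, -63.3]
wrist_force: [0.6, -1.9, 0.3]
finger_gap: 0.356
```

```bash
python3 -c "
from h import *
caps('t4')"
```

```text
764 z 0.165 r 0.0237 rack mm [ 63.2 -86.5]
14 z 0.064 r 0.0028 rack mm [  0.  -86.9]
823 z 0.225 r 0.0219 rack mm [46.4  0.2]
444 z 0.093 r 0.0199 rack mm [-82.1 132. ]
14 z 0.064 r 0.0032 rack mm [ 0.4 88.1]
802 z 0.165 r 0.0236 rack mm [60.2 84.3]
20 z 0.007 r 0.0103 rack mm [543.7 -51.9]
196 z 0.024 r 0.0162 rack mm [552.2   5.3]
t 9.275 tcp rack [17.4  0.1] 0.0292 [-89.8  44.8 -63.3] F rack x,y,z [-1.97  0.76  0.63]
```

Emit:
servo_tool(delta_pos=[[-0.07, 0.07, 0]], rotation=[[0, 0, 0]], gripper=[3])

```text
t: 9.4
ee_pos: [0.5456, 0.137, 0.0292]
eef_rot: [-89.8, 44.8, -63.3]
wrist_force: [0.7, -2.8, 0.4]
finger_gap: 0.352
```

Emit:
servo_tool(delta_pos=[[-0.07, 0.07, 0]], rotation=[[0, 0, 0]], gripper=[3])

```text
t: 9.52
ee_pos: [0.5453, 0.1379, 0.0292]
eef_rot: [-89.8, 44.8, -63.3]
wrist_force: [1.7, -2.2, 0.7]
finger_gap: 0.351
```

Emit:
servo_tool(delta_pos=[[-0.07, 0.07, 0]], rotation=[[0, 0, 0]], gripper=[3])

```text
t: 9.65
ee_pos: [0.5449, 0.1386, 0.0292]
eef_rot: [-89.8, 44.8, -63.3]
wrist_force: [1.3, -4.3, 1.1]
finger_gap: 0.354
```

```bash
python3 -c "
from h import *
caps('t5')
z=np.load('pics/t5.npz');P=cloud(z['d'],z['K'],z['T']);A=P[205:250,195:245];q=A[(A[...,2]>.044)&(A[...,2]<.065)];r=rack(q);print('pad/disc',np.percentile(r,[1,5,20,50],axis=0).round(4).tolist())"
```

```text
765 z 0.165 r 0.0234 rack mm [ 63.1 -86.9]
14 z 0.065 r 0.0029 rack mm [  0. -87.]
828 z 0.225 r 0.0219 rack mm [49.1  0.3]
448 z 0.093 r 0.0198 rack mm [-82.2 132. ]
13 z 0.064 r 0.0032 rack mm [ 0.4 88.1]
804 z 0.165 r 0.0237 rack mm [60.1 84.4]
20 z 0.007 r 0.0102 rack mm [541.8 -51.5]
196 z 0.023 r 0.017 rack mm [553.1   4.3]
t 9.7 tcp rack [20.2  0. ] 0.0292 [-89.8  44.8 -63.3] F rack x,y,z [-3.41 -0.06  0.4 ]
pad/disc [[0.0967, -0.0187], [0.1032, -0.0132], [0.118, -0.0066], [0.1303, -0.0008]]
```

Force rose from about 2.2 N to 3.4–4.4 N, which is about what the spring should add. Going a little deeper for a safe compression.

Emit:
servo_tool(delta_pos=[[-0.06, 0.06, 0]], rotation=[[0, 0, 0]], gripper=[3])

```text
t: 9.82
ee_pos: [0.5446, 0.1394, 0.0292]
eef_rot: [-89.8, 44.8, -63.3]
wrist_force: [1.0, -2.7, 0.3]
finger_gap: 0.355
```

Emit:
servo_tool(delta_pos=[[-0.06, 0.06, 0]], rotation=[[0, 0, 0]], gripper=[3])

```text
t: 9.95
ee_pos: [0.5445, 0.1398, 0.0291]
eef_rot: [-89.8, 44.7, -63.3]
wrist_force: [1.7, -5.7, 2.5]
finger_gap: 0.347
```

```bash
python3 -c "
from h import *
caps('t6')
for i in range(6):
    s=read_state(); print((s['wrist_force'][:2]@xh).round(2)); get_image('side')"
```

```text
769 z 0.165 r 0.0234 rack mm [ 62.9 -86.7]
14 z 0.065 r 0.0034 rack mm [  0.1 -87.4]
833 z 0.225 r 0.0219 rack mm [50.5 -0.1]
447 z 0.093 r 0.0199 rack mm [-82.3 131.9]
14 z 0.065 r 0.0032 rack mm [ 0.4 88.1]
804 z 0.165 r 0.0237 rack mm [59.8 84.4]
20 z 0.006 r 0.0103 rack mm [541.7 -51.5]
195 z 0.023 r 0.0171 rack mm [553.6   4.3]
t 10.0 tcp rack [21.2 -0.1] 0.0292 [-89.7  44.7 -63.3] F rack x,y,z [-5.23  0.7   1.96]
-5.23
-5.52
-4.53
-5.56
-5.07
-4.72
```

Force is steady at about 5 N, so the spring is taken up and I stop here. Backing straight out.

Emit:
servo_tool(delta_pos=[[0.2, -0.2, 0], [0.5, -0.5, 0], [1, -1, 0], [2, -2, 0], [3.5, -3.5, 0], [5.5, -5.5, 0], [7.5, -7.5, 0], [9.5, -9.5, 0], [10.5, -10.5, 0], [10.5, -10.5, 0]], rotation=[[0, 0, 0], [0, 0, 0], [0, 0, 0], [0, 0, 0], [0, 0, 0], [0, 0, 0], [0, 0, 0], [0, 0, 0], [0, 0, 0], [0, 0, 0]], gripper=[3, 3, 3, 3, 3, 0, 0, 0, 0, 0])

```text
t: 11.55
ee_pos: [0.6115, 0.0051, 0.0293]
eef_rot: [-89.7, 44.7, -63.4]
wrist_force: [0.2, -0.6, 0.4]
finger_gap: 0.001
```

```bash
python3 - <<'E'
from h import *
caps('t7')
B=tool(xh,45,-1)
for x,y,z in((-.13,-.06,.12),(-.05,-.105,.12),(-.05,-.105,.037)): print((x,y,z),plan(np.r_[world(x,y),z],B))
E
```

```text
769 z 0.165 r 0.0233 rack mm [ 62.9 -86.4]
14 z 0.066 r 0.0029 rack mm [  0.  -87.2]
16 z 0.064 r 0.0038 rack mm [-41.5 -57.4]
831 z 0.225 r 0.022 rack mm [50.7 -0.1]
14 z 0.065 r 0.0032 rack mm [ 0.4 88.1]
799 z 0.165 r 0.0236 rack mm [60.  84.4]
20 z 0.006 r 0.0102 rack mm [543.  -51.8]
194 z 0.023 r 0.0188 rack mm [552.7   2.6]
t 11.6 tcp rack [-128.1    0.2] 0.0295 [-89.7  44.7 -63.3] F rack x,y,z [ 0.52 -0.69 -0.09]
(-0.13, -0.06, 0.12) (array([-6.23, -6.54,  6.05]), array([-0.2,  0. ,  0.3]))
(-0.05, -0.105, 0.12) (array([-11.91,  -0.9 ,  10.53]), array([-0.2,  0. ,  0.3]))
(-0.05, -0.105, 0.037) (array([-6.07,  5.  , 10.5 ]), array([-0.2,  0. ,  0.3]))
```

Emit:
servo_tool(delta_pos=[[-3, -3.2, 3], [-6.2, -6.5, 6], [-9, -4, 8.5], [-11.9, -0.9, 10.5], [-11.9, -0.9, 10.5], [-11.9, -0.9, 10.5], [-9, 2, 10.5], [-6.1, 5, 10.5], [-6.1, 5, 10.5], [-6.1, 5, 10.5]], rotation=[[0, 0, 0], [0, 0, 0], [0, 0, 0], [0, 0, 0], [0, 0, 0], [0, 0, 0], [0, 0, 0], [0, 0, 0], [0, 0, 0], [0, 0, 0]], gripper=[0, 0, 0, 0, 0, 0, 0, 0, 0, 0])

```text
t: 12.85
ee_pos: [0.6706, 0.1223, 0.0386]
eef_rot: [-89.7, 44.7, -63.4]
wrist_force: [0.2, 0.2, 0.5]
finger_gap: 0.001
```

```bash
python3 - <<'E'
from h import *
caps('t8'); print(read_state()['q'].round(1))
B=tool(xh,45,-1)
for x,y in((-58,-62),(-60.5,-40),(-54,-16.5),(-39,2.5),(-26,10),(-11,14)): print((x,y),plan(np.r_[world(x/1e3,y/1e3),.037],B)[0])
E
```

```text
767 z 0.165 r 0.0233 rack mm [ 62.8 -86.3]
14 z 0.064 r 0.0033 rack mm [  0.  -87.2]
16 z 0.065 r 0.004 rack mm [-41.6 -57.6]
20 z 0.007 r 0.0102 rack mm [541.1 -51.4]
196 z 0.023 r 0.0172 rack mm [552.5   4.7]
t 12.9 tcp rack [ -50.9 -105.6] 0.0393 [-89.6  44.7 -63.3] F rack x,y,z [ 0.41 -0.14 -0.05]
[-10.2  66.3  43.7  97.7  34.5  43.6]
(-58, -62) [ 0.66 -0.36 -4.36]
(-60.5, -40) [ 0.83 -0.55 -6.55]
(-54, -16.5) [ 0.37 -0.11 -8.91]
(-39, 2.5) [ -0.7    0.93 -10.81]
(-26, 10) [ -1.63   1.84 -11.57]
(-11, 14) [ -2.7    2.89 -11.97]
```

View pics/t8.png

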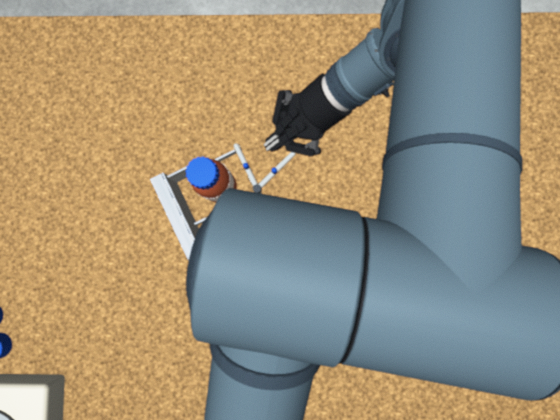

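The closed fingers (tip at about (270,145)) are outside the open bar, whose peg is at (275,171). Now sweeping the bar shut along its arc.

Emit:
servo_tool(delta_pos=[[0.2, -0.1, -1.5], [0.5, -0.2, -3], [0.7, -0.4, -4.4], [0.8, -0.5, -5.5], [0.8, -0.5, -6.5], [0.7, -0.4, -7.4], [0.5, -0.2, -8.2], [0.4, -0.1, -8.9], [0, 0.2, -9.6], [-0.3, 0.6, -10.3], [-0.7, 0.9, -10.8], [-1.0, 1.3, -11.2], [-1.3, 1.6, -11.4], [-1.6, 1.8, -11.6], [-1.6, 1.8, -11.6]], rotation=[[0, 0, 0], [0, 0, 0], [0, 0, 0], [0, 0, 0], [0, 0, 0], [0, 0, 0], [0, 0, 0], [0, 0, 0], [0, 0, 0], [0, 0, 0], [0, 0, 0], [0, 0, 0], [0, 0, 0], [0, 0, 0], [0, 0, 0]], gripper=[0, 0, 0, 0, 0, 0, 0, 0, 0, 0, 0, 0, 0, 0, 0])

```text
t: 14.78
ee_pos: [0.5562, 0.0926, 0.0371]
eef_rot: [-89.6, 44.7, -63.3]
wrist_force: [-0.5, 1.4, 0.1]
finger_gap: 0.001
```

```bash
python3 - <<'E'
from h import *
caps('t9'); snap('wrist','w9')
B=tool(xh,45,-1)
for x,y in((-11,14),): print((x,y),plan(np.r_[world(x/1e3,y/1e3),.037],B)[0])
E
```

```text
764 z 0.165 r 0.0234 rack mm [ 63.  -86.5]
14 z 0.065 r 0.0033 rack mm [  0. -87.]
835 z 0.225 r 0.022 rack mm [50.4 -0. ]
14 z 0.064 r 0.0033 rack mm [-10.9  -1.4]
450 z 0.093 r 0.0198 rack mm [-82.2 132. ]
14 z 0.064 r 0.0032 rack mm [ 0.4 88.2]
667 z 0.165 r 0.0233 rack mm [59.1 83.6]
20 z 0.007 r 0.0102 rack mm [543.  -51.8]
197 z 0.023 r 0.0173 rack mm [553.2   4.3]
t 14.825 tcp rack [-26.2  10.5] 0.037 [-89.6  44.7 -63.3] F rack x,y,z [ 0.07 -0.21  0.34]
(-11, 14) [-1.09  1.08 -0.36]
```

View pics/w9.png

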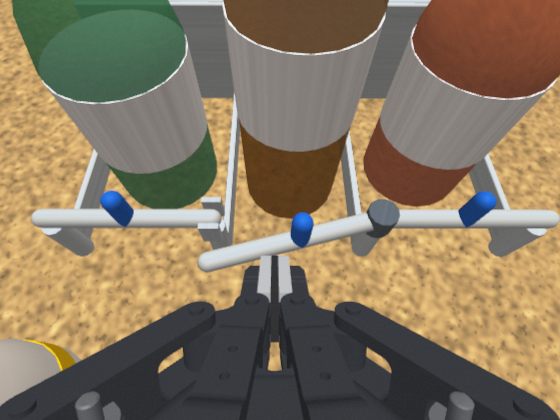

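Wrist view: the bar runs from its hinge (383,215) to its tip (205,262), about 0.25 rad short of shut, and the bottle stands upright behind it. Pressing on gently.

Emit:
servo_tool(delta_pos=[[-0.25, 0.25, 0], [-0.5, 0.5, 0], [-0.7, 0.7, 0], [-0.8, 0.8, 0], [-0.85, 0.85, 0]], rotation=[[0, 0, 0], [0, 0, 0], [0, 0, 0], [0, 0, 0], [0, 0, 0]], gripper=[0, 0, 0, 0, 0])

```text
t: 15.5
ee_pos: [0.5509, 0.1033, 0.0369]
eef_rot: [-89.6, 44.7, -63.3]
wrist_force: [0.8, -0.6, 1.0]
finger_gap: -0.002
```

```bash
python3 -c "
from h import *
caps('t10')"
```

```text
760 z 0.165 r 0.0235 rack mm [ 63.3 -86.6]
14 z 0.065 r 0.0031 rack mm [  0.  -87.1]
831 z 0.225 r 0.022 rack mm [50.6 -0.1]
14 z 0.065 r 0.0032 rack mm [-2.3  0.3]
447 z 0.093 r 0.0199 rack mm [-82.3 131.8]
14 z 0.064 r 0.0032 rack mm [ 0.4 88.2]
804 z 0.165 r 0.0236 rack mm [59.9 84.3]
20 z 0.008 r 0.0103 rack mm [542.5 -51.6]
197 z 0.022 r 0.0172 rack mm [552.7   4.4]
t 15.55 tcp rack [-14.2  10.4] 0.0369 [-89.6  44.7 -63.3] F rack x,y,z [-0.74  0.5   0.49]
```

Peg at x = −2.3 mm (about 0.05 rad). A bit more until it reaches the end of travel.

Emit:
servo_tool(delta_pos=[[-0.1, 0.1, 0], [-0.2, 0.2, 0], [-0.25, 0.25, 0], [-0.25, 0.25, 0]], rotation=[[0, 0, 0], [0, 0, 0], [0, 0, 0], [0, 0, 0]], gripper=[0, 0, 0, 0])

```text
t: 16.05
ee_pos: [0.5493, 0.1066, 0.037]
eef_rot: [-89.6, 44.7, -63.3]
wrist_force: [-0.2, 0.3, 0.1]
finger_gap: 0.0
```

```bash
python3 -c "
from h import *
caps('t11')"
```

```text
765 z 0.165 r 0.0234 rack mm [ 63.1 -86.6]
14 z 0.064 r 0.0034 rack mm [  0.1 -87.5]
833 z 0.225 r 0.0219 rack mm [50.5 -0.1]
13 z 0.064 r 0.0028 rack mm [-0.4  0.3]
450 z 0.093 r 0.0198 rack mm [-82.2 132. ]
13 z 0.065 r 0.0032 rack mm [ 0.4 88.1]
798 z 0.165 r 0.0236 rack mm [60.1 84.4]
20 z 0.008 r 0.0102 rack mm [541.8 -51.5]
195 z 0.023 r 0.0171 rack mm [553.9   4.2]
t 16.1 tcp rack [-10.6  10.4] 0.037 [-89.6  44.7 -63.3] F rack x,y,z [-0.3  -0.51  0.32]
```

Emit:
servo_tool(delta_pos=[[1, -1, 0], [2.5, -2.5, 0], [5, -5, 0], [7, -7, 0], [7, -7, 0]], rotation=[[0, 0, 0], [0, 0, 0], [0, 0, 0], [0, 0, 0], [0, 0, 0]], gripper=[0, 0, 0, 0, 0])

```text
t: 16.73
ee_pos: [0.5947, 0.0152, 0.0368]
eef_rot: [-89.5, 44.6, -63.4]
wrist_force: [-0.4, 0.2, -1.0]
finger_gap: 0.002
```

```bash
python3 -c "
from h import *
caps('t12'); snap('side','s12')
a=cv2.imread('pics/t12.png')[130:330,140:400]; b=cv2.imread('pics/s12.png')[150:350,140:400]
cv2.imwrite('pics/ts12.png',cv2.resize(np.hstack([a,b]),(800,308),interpolation=cv2.INTER_CUBIC))"
```

```text
765 z 0.165 r 0.0235 rack mm [ 63.1 -86.6]
14 z 0.064 r 0.0028 rack mm [  0.  -86.8]
837 z 0.225 r 0.0219 rack mm [50.7 -0.1]
13 z 0.065 r 0.0028 rack mm [-0.4  0.2]
14 z 0.064 r 0.0032 rack mm [ 0.4 88.1]
802 z 0.165 r 0.0237 rack mm [60.1 84.4]
20 z 0.007 r 0.0101 rack mm [541.7 -51.5]
196 z 0.023 r 0.0172 rack mm [553.    4.3]
t 16.775 tcp rack [-111.1   10.7] 0.037 [-89.6  44.7 -63.4] F rack x,y,z [ 0.09 -0.9  -0.66]
```

View pics/ts12.png

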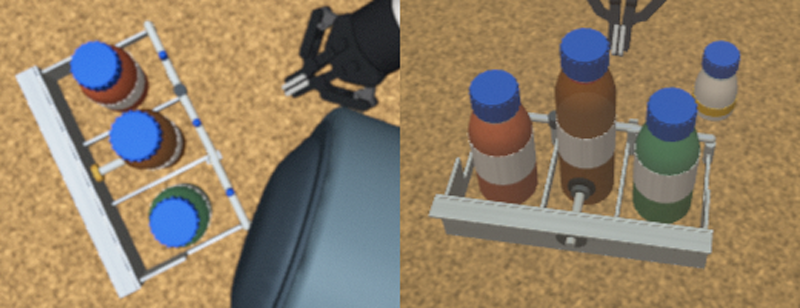

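The bottle stands upright against the pad at (580,188 in the side half), all three bars line up shut, and the other items are where they were. Handing in.

```bash
python3 -c "
from h import *
print(job_done())"
```

```text
the job is handed in; nothing more can be done
None
```

The bottle is put away in the middle bay and the retaining bar is shut. I handed the job in at about 17 s of the 61 s allowed; it reports no verdict.

I slid the bottle in standing, pushing at roughly 40 mm height with the two fingertips spread as a cradle. I stopped when the resistance rose from about 2.2 N to about 5 N, then backed out and swept the bar shut with the closed fingers.

**Bottle:** the last check put it at rack x 50.7 mm, y −0.1 mm, upright. It had not moved since I released it.

**Bar:** its peg was at x −0.4 mm, which is about 0.01 rad from shut.

**Other items:** both side bottles were within about 1 mm of their start. The jar was hidden by the arm in the last top view, but it was unmoved in the view just before and in the final side view.

**Not measured directly:** contact with the back-stop pad. I inferred it from the force rise and from the bottle stopping about 2 mm past where the pad face measured (about 78.5 mm). The 5 N suggests the spring was fully taken up, which is still well under the 14 N limit.

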